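# Free a dead strip lamp from its spring pin

## Task

The strip lamp in the pantry cupboard is dead: take it down. With the forked tool push the lamp's spring pin back out of its ear by feel, without forcing the pin or the bracket, lift that end out and rest it in the dip on top of the ear, and lay the tool on the shelf; then draw the lamp out of the other ear and set it down softly, right way up and lengthways in the middle of the cork mat. Leave the switch off and the kettle, teapot and tumblers where they stand.

Things in the scene. Friction and masses are not known exactly. Their poses are not given: they have to be found in the camera images.
- bracket: Lamp bracket, fixed: particleboard cleat 70 (x) x 355 (y, -147 to +208) x 45 mm high, with two upright steel ears, each 32 wide (x), 6 thick (y), with a 7 mm hole 100 mm above the shelf; the ear's top is dished: 108 mm high, 22 mm wide between two 6 mm high horns. Origin on the shelf under the lamp's pivot line; y along it, x away from the robot, z up. Safe: 18 N from the tool, 25 N from the lamp.
- pin_ear_about (a point): Roughly the hole's centre on the inner face of the -y ear, which holds the spring pin. That ear was screwed on by eye: its true inner face lies up to 5 mm to either side of this point along y (the spring takes up the difference), so find it by touch, for instance with the fork against its outer face, 6 mm further to -y. Axes as the bracket's.
- stub_ear (a point): Centre of the hole on the inner face of the other (+y) ear, exactly. The lamp's fixed stub, 5 mm in diameter and 16.5 mm long, goes through this hole. It comes out only by drawing the lamp 17 mm or more towards -y, once the pin end has been lifted out over its ear. The hole's play lets the lamp tilt 0.2 rad here.
- lamp_mid (a point): Centre of the dead strip lamp's case, a white plastic box 28 (x) x 188 (y) x 28 mm (z), 100 to 155 g in all, the lower half its light cover. It hangs level between the ears, y along the lamp, -y end on the spring pin, +y end on the fixed stub; pivot line 6 mm above this point and 1 mm under the ear holes' centres. A boss at the +y end reaches to 101 mm from this point, 0.5 mm short of the ear.
- lamp_pin_end (a point): Point on the pivot line at the case's -y end face. Beyond it the spring pin, one sliding steel piece; from its inner end towards -y: flange 18 mm in diameter, 3 mm thick; groove for the fork 6.5 mm wide, neck 10 mm in diameter; shoulder 16 mm in diameter, 9.7 mm thick, resting on the ear's inner face; tip 5 mm in diameter, 4.5 mm long, in the ear's hole.
- pin_stop (a point): Where the flange's -y face (the one the fork pushes) is with the pin pushed right in against its hard stop: 5 mm or more from where it stands; 4.8 mm takes the tip out of the ear. Spring: 2 N when right out, 0.25 N more per mm, 2.2 to 4.7 N as it stands. Over 14 N from the tool bends the pin. Freed, the pin springs out till the flange is 15.7 mm from here, shoulder over the ear's top; a fork still touching it drags the lamp along.
- fork_grip (a point): Forked tool, 136 mm long, 80 g, lying on the shelf with its flat blade on edge. This point is the place to grip: the middle of the wooden handle's height and width, 30 mm ahead of the handle's middle. Handle 100 (x) x 18 (y) x 26 mm (z). x points along the tool towards the fork, z up.
- fork_tip (a point): Tip of the tool's fork, 56 mm ahead of fork_grip along x and at the same height, midway between the two tines, which lie one above the other: slot 13 mm high, open to +x, 16 mm deep; tines 3 mm high; the fork is 19 mm high in all and 4 mm thick (y).
- mat: Cork mat, fixed on the shelf, 110 (x) x 300 (y) x 4 mm thick; origin under its centre, y along its length.
- toggle (a joint): Small toggle switch of the lamp on the bracket's +y end (17 mm lever, 188 mm from the bracket's origin along y): 0 is off, as it stands; 0.8 is on.
- kettle: Aluminium kettle, 152 mm across, 178 mm high with its handle; spout reaches 133 mm from the axis. Origin under its centre. A bystander.
- teapot: White ceramic teapot with lid, 120 mm across, 120 mm high, spout and handle reach 107 mm from the axis. Origin under its centre. A bystander.
- tumbler_a: Glass tumbler, 72 mm across the rim, 100 mm high. Origin under its centre. A bystander.
- tumbler_b: Glass tumbler, 68 mm across the rim, 85 mm high. Origin under its centre. A bystander.
There are look-alikes about, which are no part of the job. There is more than one size of the part that bears fork_grip; the job needs the smallest. What is shaped like the part that bears lamp_mid but red is not meant.

How it is judged:
By the outcome, as a careful person would: the job done as asked, in the order asked, and still so for the second after the job is handed in, with the robot touching nothing.
It also fails if it takes over 66 s, if anything falls off the work surface, if the arm or the gripper's body presses on something with over 40 N, if the wrist force passes 120 N, or if a joint passes its speed limit or range.

## Robot

A 6-joint arm with a two-finger parallel gripper is mounted at the origin on the work surface. World frame = base frame: x ahead of the robot, y to its left, z up, the work surface at z = 0. Lengths are in m, angles in rad, forces in N, time in s.
With the tool pointing down it reaches from about 0.25 to 0.85 m from the base axis. Payload 12.5 kg.
Tool frame: the origin (TCP) lies midway between the tips of the shut fingers; the grasp point (between the pads) lies 19 mm behind it; z points along the fingers, y is the line along which they close (so a half turn about z gives the same grasp; the last joint's range is limited). The gripper opens to 93 mm and grips with 3 to 60 N. Pads are 15 mm wide; open, the fingers measure 128 mm over their backs; the gripper's body (75 mm by 188 mm) begins 65 mm behind the grasp point.
Start: joints at [1.155, 0.351, 1.652, -0, 1.139, -0.085], TCP at [0.179, 0.52, 0.219] pointing down, gripper open.
Joint ranges: [-2.75, 2.75], [-0.79, 2.1], [0.01, 2.65], [-1.57, 4.71], [0.07, 3.14], [-2.87, 2.87]. Speed limits (rad/s): [2.22, 2.22, 2.79, 3.14, 3.14, 3.14].

## Interface

Orientations are given as [roll, pitch, yaw] about the fixed x, y, z axes, in that order (R = Rz(yaw) Ry(pitch) Rx(roll)).
In Python, from cell import monitor, viewer, ticket gives the robot as it stands.
- The arm moves only by the shell command python3 -m inch 'ROWS' [FORCE]. ROWS is a JSON object of lists of equal length, an entry for each row: "dp": the shift along the world's x, y, z as a fraction of full scale, a list of three; "twist": the turn, a rotation vector about the world's x, y, z as a fraction of full scale, a list of three; "claw": the closure, from 0 (fully open) to 1 (shut). A call has exactly 10 rows; each row shifts and turns the commanded pose from where the row before left it; what a row does not reach is not made up. Full scale, the value 1, is 200 mm for a shift and 180 degrees for a turn. A row lasts 1/10 s, in which the tool goes at most 50 mm and 8.59 degrees, less where a joint would pass 70% of its speed; a pose out of reach is approached as far as the arm can. A call with a number of a shift or a turn outside -1 to 1 is refused whole. A call with a gripper value outside its range is refused whole. The fingers move at their own pace and stop on an object; FORCE is the grip in N (left out, the last holds). Time passes only in rows, so rows that do not move let the fingers close, or fill a call up. It gives the time, the measured TCP pose, the force, the opening and the grip force at its end, in the units of the state.
- monitor.get_obs(): the state, without advancing time (a new reading comes with each control period).
- viewer.camera(name): name is "scene" or "top" or "wrist"; returns a dict with "img" (480x640x3 uint8, red, green, blue), "K" (3x3 intrinsics, pixels), "rvec" (rotation vector, rad) and "tvec" (3), from world to camera coordinates, as OpenCV has them; the wrist camera has in their place "mount" (4x4, takes a point from camera to tool coordinates, whose origin is the TCP and whose axes are the flange's). Camera axes: x right, y down, z forward; pixel columns grow to the right and rows downward; lengths in m; the calibration is good to about 2 mm. A picture is of the moment at which its call begins: read the wrist's pose just before it. There is no depth.
- ticket.sign_off(): hands the job in; it is judged then, once.
The state is a dict: "time": time; "q": joint angles; "qd": joint speeds; "joint_efforts": joint torques, N m; "tcp_pos": TCP position; "orientation": TCP orientation; "wrist_force": force on the tool from outside, world axes, zero at the start; "moment": the same for the moment, N m; "finger_gap": opening from 0.0 (shut) to 1.0 (fully open); "gripper_force": force on a finger pad.
Only numpy, scipy, OpenCV 4.12 (cv2) and the standard library are available. Lean on these libraries where they do the work, as an engineer would, in place of code of your own. Each camera call takes 0.05 s, during which the arm holds its last target. There are 200 camera calls.

## Working session

There is one attempt and no reset: what is moved stays moved. The work goes in short steps, Python scripts to look and compute and a shell command to move; the robot and the scene stay as the last step left them, time stands still between calls to the robot, and variables do not carry over. Pictures are saved under pics/ and viewed, at most 10 in all, crops included, and the job is handed in when it is done.

```bash
mkdir -p pics; ls; cat > h.py <<'E'
import numpy as np, cv2
from cell import monitor, viewer, ticket
def cam(name):
    o=monitor.get_obs(); c=viewer.camera(name); K=np.array(c["K"],float)
    if name=="wrist":
        r,p,y=o["orientation"]
        from scipy.spatial.transform import Rotation as R
        T=np.eye(4);T[:3,:3]=R.from_euler("xyz",[r,p,y]).as_matrix();T[:3,3]=o["tcp_pos"]
        M=T@np.array(c["mount"]);Rwc=M[:3,:3];C=M[:3,3]
    else:
        Rc=cv2.Rodrigues(np.array(c["rvec"],float))[0];Rwc=Rc.T;C=-Rc.T@np.array(c["tvec"],float).ravel()
    return c["img"],K,Rwc,C
def save(img,f): cv2.imwrite(f,cv2.cvtColor(img,cv2.COLOR_RGB2BGR))
def ray(K,Rwc,C,u,v,z):
    d=Rwc@np.linalg.inv(K)@np.array([u,v,1.]); return C+d*(z-C[2])/d[2]
def proj(K,Rwc,C,P):
    p=K@(Rwc.T@(np.array(P)-C)); return p[:2]/p[2]
E
python3 - <<'E'
from h import *
o=monitor.get_obs(); print(o)
for n in("scene","top"):
    i,K,R,C=cam(n); save(i,f"pics/{n}0.png"); np.savez(f"{n}0.npz",i=i,K=K,R=R,C=C); print(n,C,K[0,0])
E
```

```text
pics
{'time': 0.0, 'q': array([ 1.15538944e+00,  3.51240731e-01,  1.65238121e+00, -3.66302448e-06,
        1.13908866e+00, -8.46153612e-02]), 'qd': array([-0.00085921, -0.00123484,  0.00010705,  0.00062786,  0.00048074,
       -0.00161881]), 'joint_efforts': array([-3.61235972e-03, -4.97321463e+01, -2.85244739e+01,  6.97328104e-02,
        2.59213446e-02, -8.10168990e-05]), 'tcp_pos': array([0.17849002, 0.51989232, 0.21811526]), 'orientation': array([-3.14047842e+00, -9.11700623e-05,  2.81080261e+00]), 'wrist_force': array([ 1.19060486, -0.20052338,  0.09381413]), 'moment': array([-0.02413604,  0.05421374, -0.04621237]), 'gripper_force': 0.0, 'finger_gap': 0.9977538753609125}
scene [ 1.3246953  -0.56427241  1.11456313] 603.1130059630182
top [ 0.16990389 -0.0914447   1.45015032] 575.9409102253138
```

View pics/top0.png

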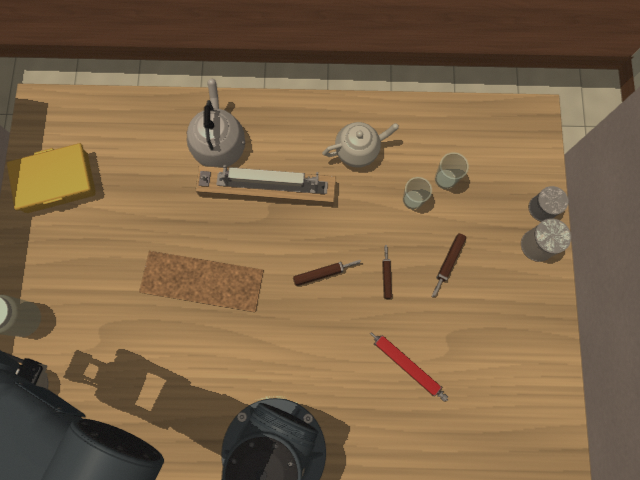

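View pics/scene0.png

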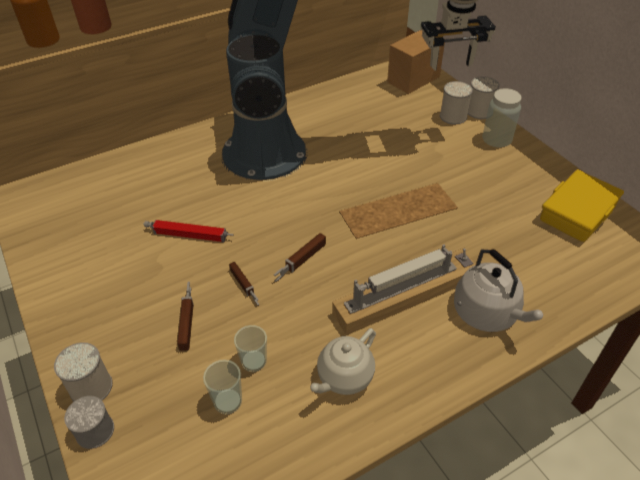

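The top view shows the lamp bracket at about (265,183), the mat at (202,281), and three forks, the smallest at (387,275) with its tip up. The red decoy is at (408,366). The scene view agrees: the lamp is at (410,270) with its pin end on the left, and the switch is near the kettle.

```bash
python3 - <<'E'
from h import *
d=np.load("top0.npz");i,K,R,C=[d[k] for k in"iKRC"]
hsv=cv2.cvtColor(i,cv2.COLOR_RGB2HSV)
def blobs(m,z,amin=60):
    cs,_=cv2.findContours(m.astype(np.uint8),cv2.RETR_EXTERNAL,cv2.CHAIN_APPROX_NONE)
    for c in cs:
        if cv2.contourArea(c)<amin: continue
        b=cv2.boxPoints(cv2.minAreaRect(c)); P=np.array([ray(K,R,C,u,v,z)[:2] for u,v in b])
        e=[np.linalg.norm(P[1]-P[0]),np.linalg.norm(P[2]-P[1])]; l=(P[1]-P[0]) if e[0]>e[1] else P[2]-P[1]
        px=b.mean(0)
        print(px.round(1),P.mean(0).round(4),np.round(e,4),"ang",np.degrees(np.arctan2(l[1],l[0])).round(2))
r=np.zeros(i.shape[:2],bool); r[225:310,280:480]=1
print("handles");blobs(r&(i.max(2)<95),0.02)
r[:]=0;r[245:320,130:275]=1
print(i[280,200],i[300,300],i[180,265],i[195,265],i[235,265])
print("mat");blobs(r&(i[...,0]<172)&(hsv[...,1]>100)&(hsv[...,0]<14),0.004,800)
r[:]=0;r[160:200,190:340]=1
print("lamp");blobs(r&(hsv[...,1]<50)&(i.min(2)>165),0.122)
c=cv2.resize(np.vstack([i[155:210,185:345],i[235:310,330:490]]),None,fx=4.5,fy=4.5,interpolation=cv2.INTER_CUBIC);save(c,"pics/crop.png")
E
```

```text
handles
[327.8 271.5] [ 0.4322 -0.1206] [0.1783 0.0295] ang -71.71
[387.1 280. ] [ 0.4142 -0.2694] [0.0217 0.0972] ang -177.88
[451.7 257.6] [ 0.4757 -0.4337] [0.1335 0.029 ] ang -25.99
[139 102  66] [151 120  82] [160 149 126] [165 127  84] [158 126  85]
mat
lamp
```

View pics/crop.png

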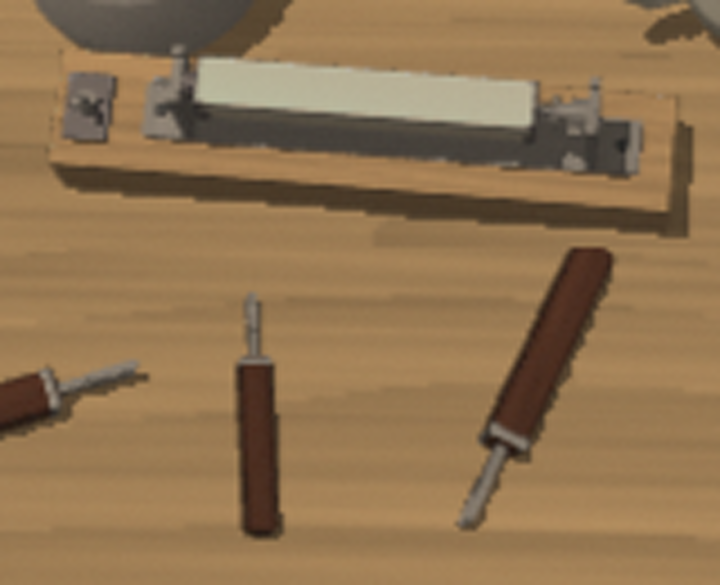

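The crop shows the +y ear at about (225,169), the -y ear at (317,178) and the smallest fork, as expected. Next I compute rough poses and check the wrist camera mount.

```bash
python3 - <<'E'
from h import *
d=np.load("top0.npz");i,K,R,C=[d[k] for k in"iKRC"]
f=lambda u,v,z:print((u,v,z),ray(K,R,C,u,v,z).round(4))
f(225,169.5,.108);f(316.8,178.3,.108);f(186+67/4.5,0,0) if 0 else 0
s=lambda a,b,z:f(185+a/4.5,155+b/4.5,z)
print("lamp top corners");[s(a,b,.107) for a,b in((197,58),(193,102),(537,82),(535,128))]
print("cleat top");[s(a,b,.045) for a,b in((63,50),(50,160),(668,212),(678,93))]
print("fork tip");f(330+252/4.5,235+(295-247)/4.5,.013);print("handle");f(387.1,280,.024)
print("mat");[f(u,v,.004) for u,v in((149,252),(263.5,268.5),(257,310),(140,292))]
print("kettle");f(215,137,.08);f(211,125,.17)
c=viewer.camera("wrist");print(np.array(c["mount"]).round(4),np.array(c["K"]).round(1))
E
```

```text
(225, 169.5, 0.108) [0.6656 0.1398 0.108 ]
(316.8, 178.3, 0.108) [ 0.6479 -0.0873  0.108 ]
lamp top corners
(228.77777777777777, 167.88888888888889, 0.107) [0.6704 0.1309 0.107 ]
(227.88888888888889, 177.66666666666666, 0.107) [0.6448 0.1316 0.107 ]
(304.3333333333333, 173.22222222222223, 0.107) [ 0.6607 -0.0563  0.107 ]
(303.8888888888889, 183.44444444444446, 0.107) [ 0.6342 -0.0559  0.107 ]
cleat top
(199.0, 166.11111111111111, 0.045) [0.6966 0.2185 0.045 ]
(196.11111111111111, 190.55555555555554, 0.045) [0.63   0.2213 0.045 ]
(333.44444444444446, 202.11111111111111, 0.045) [ 0.6072 -0.131   0.045 ]
(335.66666666666663, 175.66666666666666, 0.045) [ 0.6786 -0.1356  0.045 ]
fork tip
(386.0, 245.66666666666666, 0.013) [ 0.5039 -0.2681  0.013 ]
handle
(387.1, 280, 0.024) [ 0.4131 -0.269   0.024 ]
mat
(149, 252, 0.004) [0.475  0.3398 0.004 ]
(263.5, 268.5, 0.004) [0.4388 0.0436 0.004 ]
(257, 310, 0.004) [0.3327 0.0553 0.004 ]
(140, 292, 0.004) [0.3712 0.3533 0.004 ]
kettle
(215, 137, 0.08) [0.7632 0.1754 0.08  ]
(211, 125, 0.17) [0.755  0.1695 0.17  ]
[[ 2.000e-04 -9.610e-01 -2.766e-01  7.600e-02]
 [ 1.000e+00  4.000e-04 -8.000e-04 -2.000e-04]
 [ 9.000e-04 -2.766e-01  9.610e-01 -1.656e-01]
 [ 0.000e+00  0.000e+00  0.000e+00  1.000e+00]] [[355.8   0.  318.6]
 [  0.  355.8 243.5]
 [  0.    0.    1. ]]
```

```bash
python3 -m inch '{"dp":[[0.1,-0.19,0],[0.1,-0.19,0],[0.1,-0.19,0],[0.1,-0.19,0],[0.1,-0.19,0],[0.1,-0.19,0],[0.1,-0.19,0],[0.1,-0.19,0],[0.1,-0.19,0],[0.1,-0.19,0]],"twist":[[0,0,0.0057],[0,0,0.0057],[0,0,0.0057],[0,0,0.0057],[0,0,0.0057],[0,0,0.0057],[0,0,0.0057],[0,0,0.0057],[0,0,0.0057],[0,0,0.0057]],"claw":[0.3,0.3,0.3,0.3,0.3,0.3,0.3,0.3,0.3,0.3]}' && python3 -m inch '{"dp":[[0.02,-0.19,0],[0.02,-0.19,0],[0.02,-0.19,0],[0.02,-0.19,0],[0.02,-0.19,0],[0.02,-0.19,0],[0.02,-0.19,0],[0.02,-0.19,-0.02],[0.02,-0.19,-0.02],[0.02,-0.19,-0.02]],"twist":[[0,0,0.0057],[0,0,0.0057],[0,0,0.0057],[0,0,0.0057],[0,0,0.0057],[0,0,0.0057],[0,0,0.0057],[0,0,0.0057],[0,0,0.0057],[0,0,0.0057]],"claw":[0.3,0.3,0.3,0.3,0.3,0.3,0.3,0.3,0.3,0.3]}' && python3 - <<'E'
from h import *
i,K,R,C=cam("wrist");save(i,"pics/w1.png");np.savez("w1.npz",i=i,K=K,R=R,C=C);print(C)
E
```

```text
time: 1.15
tcp_pos: [0.379, 0.1385, 0.2187]
orientation: [3.141, 0.0, 2.991]
wrist_force: [0.6, 0.4, -0.0]
finger_gap: 0.7
gripper_force: 0.0
time: 2.15
tcp_pos: [0.4184, -0.2415, 0.2064]
orientation: [3.142, -0.0, -3.114]
wrist_force: [0.7, 0.5, 0.1]
finger_gap: 0.697
gripper_force: 0.0
[ 0.34227398 -0.24419783  0.37204623]
```

View pics/w1.png

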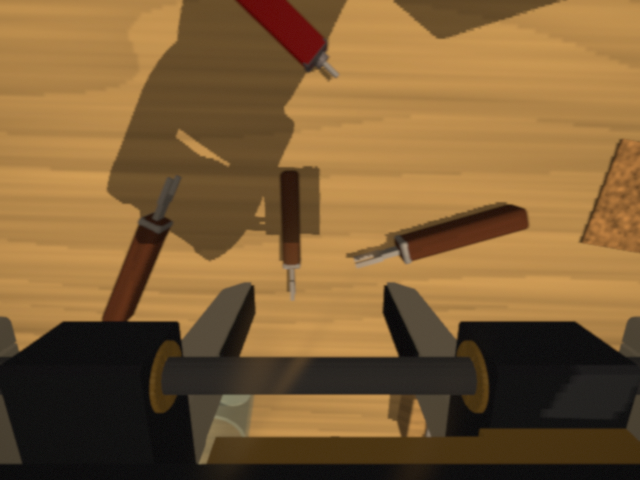

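The fork's handle runs from (290,170) to (291,264), with its tip at (292,299), between the fingers.

```bash
python3 - <<'E'
from h import *
d=np.load("w1.npz");i,K,R,C=[d[k] for k in"iKRC"]
m=((i[...,0]<110)&(i[...,0].astype(int)-i[...,2]>12)&(i[...,1]<45)).astype(np.uint8);m[:, :270]=0;m[:,310:]=0;m[:165]=0;m[275:]=0
r=np.where(m.sum(1)>5)[0];print(r.min(),r.max())
for v in (180,195,210,225,240,255):
    c=np.where(m[v])[0];print(v,c.min(),c.max(),ray(K,R,C,(c.min()+c.max()+1)/2,v,.026).round(4))
print("back",ray(K,R,C,290,r.min(),.026),"front",ray(K,R,C,291,r.max()+1,.026),"tip",ray(K,R,C,292.5,299.5,.013))
E
```

```text
171 242
180 280 298 [ 0.379  -0.2714  0.026 ]
195 281 298 [ 0.3934 -0.2708  0.026 ]
210 281 298 [ 0.4082 -0.2707  0.026 ]
225 282 298 [ 0.4233 -0.2702  0.026 ]
240 283 298 [ 0.4388 -0.2696  0.026 ]Traceback (most recent call last):
  File "<stdin>", line 6, in <module>
    return umr_minimum(a, axis, None, out, keepdims, initial, where)
ValueError: zero-size array to reduction operation minimum which has no identity
```

```bash
python3 -m inch '{"dp":[[0.05,-0.05,-0.1],[0.05,-0.05,-0.12],[0.048,-0.039,-0.12],[0,0,-0.12],[0,0,-0.12],[0,0,-0.12],[0,0,-0.12],[0,0,-0.1],[0,0,-0.06],[0,0,-0.03]],"twist":[[0,0,0],[0,0,0],[0,0,0],[0,0,0],[0,0,0],[0,0,0],[0,0,0],[0,0,0],[0,0,0],[0,0,0]],"claw":[0.3,0.3,0.3,0.3,0.3,0.3,0.3,0.3,0.3,0.3]}' && python3 -m inch '{"dp":[[0,0,0],[0,0,0],[0,0,0],[0,0,0],[0,0,0],[0,0,0],[0,0,0],[0,0,0],[0,0,0],[0,0,0]],"twist":[[0,0,0],[0,0,0],[0,0,0],[0,0,0],[0,0,0],[0,0,0],[0,0,0],[0,0,0],[0,0,0],[0,0,0]],"claw":[0.9,0.9,0.9,0.9,0.9,0.9,0.9,0.9,0.9,0.9]}' 45
```

```text
time: 3.2
tcp_pos: [0.4479, -0.2674, 0.0037]
orientation: [3.141, -0.001, -3.114]
wrist_force: [-0.6, 0.1, 0.5]
finger_gap: 0.701
gripper_force: 0.0
time: 4.2
tcp_pos: [0.4483, -0.2677, 0.0048]
orientation: [-3.141, 0.0, -3.114]
wrist_force: [-0.9, 0.4, 4.3]
finger_gap: 0.19
gripper_force: 45.0
```

```bash
python3 -m inch '{"dp":[[0,0,0.15],[0,0,0.2],[0.13,0.13,0.1],[0.13,0.13,0.1],[0.13,0.13,0.09],[0.13,0.13,0.09],[0.13,0.13,0.09],[0.13,0.13,0.09],[0.13,0.13,0.08],[0.13,0.13,0.08]],"twist":[[0,0,0],[0,0,0],[0,0,-0.0034],[0,0,-0.0034],[0,0,-0.0034],[0,0,-0.0034],[0,0,-0.0034],[0,0,-0.0034],[0,0,-0.0034],[0,0,-0.0034]],"claw":[0.9,0.9,0.9,0.9,0.9,0.9,0.9,0.9,0.9,0.9]}' && python3 - <<'E'
from h import *
i,K,R,C=cam("wrist");save(i,"pics/w2.png");np.savez("w2.npz",i=i,K=K,R=R,C=C);print(C,monitor.get_obs()["orientation"])
i,K,R,C=cam("top");np.savez("t2.npz",i=i,K=K,R=R,C=C)
E
```

```text
time: 5.2
tcp_pos: [0.6569, -0.0583, 0.219]
orientation: [3.142, -0.001, 3.083]
wrist_force: [0.5, -1.1, -1.8]
finger_gap: 0.191
gripper_force: 45.0
[ 0.58094273 -0.05439735  0.38465064] [3.14046881 0.00453726 3.08474726]
```

View pics/w2.png

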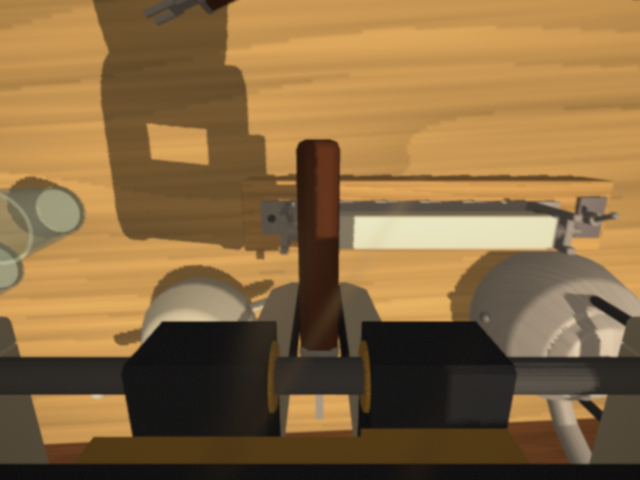

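The lamp top spans (353,215) to (557,249). The -y ear is at about (285,230), the +y ear at about (567,230), and the fork tip shows below the bar at (320,417). I'll enlarge the ear area and cast rays.

```bash
python3 - <<'E'
from h import *
d=np.load("w2.npz");i,K,R,C=[d[k] for k in"iKRC"]
f=lambda n,u,v,z:print(n,ray(K,R,C,u,v,z).round(4))
m=((i[...,1]>190)&(i[...,2]>150)).astype(np.uint8);m[:200]=0;m[260:]=0;m[:,:343]=0;m[:,570:]=0
cs=max(cv2.findContours(m,cv2.RETR_EXTERNAL,cv2.CHAIN_APPROX_NONE)[0],key=cv2.contourArea)
b=cv2.boxPoints(cv2.minAreaRect(cs)).round(1);
for u,v in b:f(("lamp",u,v),u,v,.107)
f("lampc",*b.mean(0),.107)
c=np.vstack([cv2.resize(i[190:270,240:345],None,fx=6,fy=6,interpolation=cv2.INTER_CUBIC)]);save(c,"pics/c2.png")
f("tip",320,417,.219+.008)
E
```

```text
('lamp', np.float32(354.0), np.float32(217.0)) [ 0.6402 -0.0299  0.107 ]
('lamp', np.float32(555.0), np.float32(217.0)) [0.6495 0.1295 0.107 ]
('lamp', np.float32(555.0), np.float32(248.0)) [0.6754 0.1327 0.107 ]
('lamp', np.float32(354.0), np.float32(248.0)) [ 0.6659 -0.0307  0.107 ]
lampc [0.6576 0.0504 0.107 ]
tip [ 0.7227 -0.062   0.227 ]
```

View pics/c2.png

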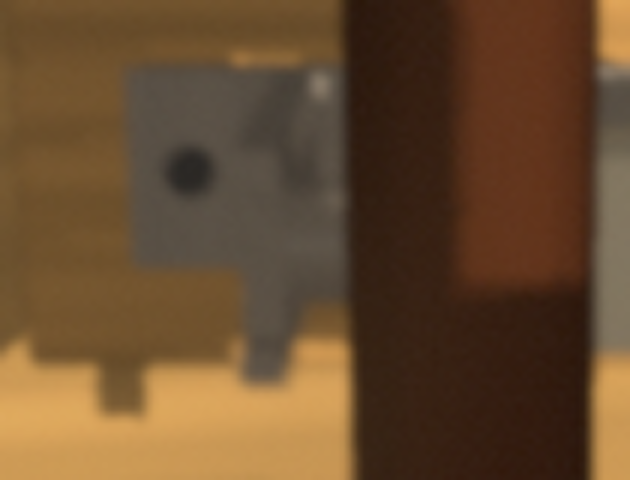

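The crop shows the -y ear edge-on at about u=281 to 288, with its +x horn near v=251. Now the approach numbers.

```bash
python3 - <<'E'
from h import *
d=np.load("w2.npz");i,K,R,C=[d[k] for k in"iKRC"]
for u in(281,288):print(ray(K,R,C,u,252,.114).round(4))
d=np.load("top0.npz");K,R,C=[d[k] for k in"KRC"]
# top: ear +x horn tip at crop(593,80), x edges
for a in(588,600):print("top",ray(K,R,C,185+a/4.5,155+85/4.5,.114).round(4))
d=np.load("t2.npz");i=d["i"];save(cv2.resize(i[140:215,250:360],None,fx=6,fy=6,interpolation=cv2.INTER_CUBIC),"pics/t2.png")
o=monitor.get_obs();print(o["tcp_pos"],o["orientation"],o["wrist_force"])
E
```

```text
[ 0.6638 -0.0894  0.114 ]
[ 0.6641 -0.0839  0.114 ]
top [ 0.6571 -0.0843  0.114 ]
top [ 0.6572 -0.0909  0.114 ]
[ 0.65883513 -0.05663474  0.22016565] [3.14124518 0.00346543 3.08626408] [ 0.89001296 -0.80084471  0.01528428]
```

```bash
python3 -m inch '{"dp":[[-0.182,-0.062,0],[-0.182,-0.062,0],[-0.182,-0.062,0],[0,0,-0.129],[0,0,-0.129],[0,0,-0.129],[0,0,-0.129],[0,0,-0.129],[0.09,-0.005,0],[0.09,-0.005,0]],"twist":[[0,0,0],[0,0,0],[0,0,0],[0,0,0],[0,0,0],[0,0,0],[0,0,0],[0,0,0],[0,0,0],[0,0,0]],"claw":[0.9,0.9,0.9,0.9,0.9,0.9,0.9,0.9,0.9,0.9]}' && python3 - <<'E'
from h import *
i,K,R,C=cam("scene");a=cv2.resize(i[245:320,320:420],None,fx=8,fy=8,interpolation=cv2.INTER_CUBIC)[:600,:800];save(a,"pics/s3.png");np.savez("s3.npz",i=i,K=K,R=R,C=C)
i,K,R,C=cam("top");np.savez("t3.npz",i=i,K=K,R=R,C=C)
o=monitor.get_obs();print(o["time"],o["tcp_pos"],o["orientation"],o["wrist_force"])
E
```

```text
time: 6.3
tcp_pos: [0.582, -0.0991, 0.0882]
orientation: [3.141, -0.003, 3.083]
wrist_force: [0.7, 0.4, -1.0]
finger_gap: 0.19
gripper_force: 45.0
6.4 [ 0.58364325 -0.09926484  0.08895638] [-3.14153603e+00  4.83941476e-06  3.08342199e+00] [-1.08967828  0.17168136 -1.29893973]
```

View pics/s3.png

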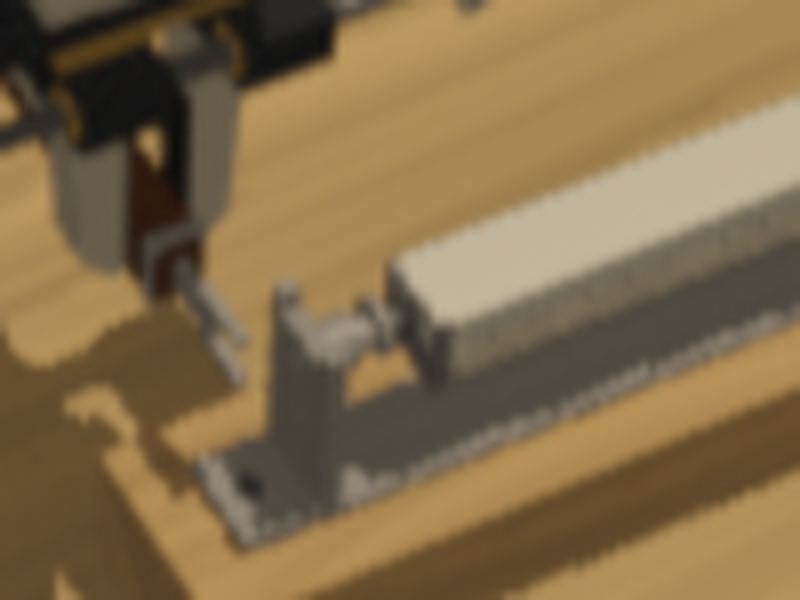

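The fork tip is just outside the -y ear, at crop (244,360). The ear's -x horn is at crop (287,285). The pin shoulder, groove and flange run along crop (325..400, 310..345).

```bash
python3 - <<'E'
from h import *
d=np.load("s3.npz");i,K,R,C=[d[k] for k in"iKRC"]
s=lambda n,a,b,z:print(n,ray(K,R,C,320+a/8,245+b/8,z).round(4))
s("tip",245,362,.097);s("tip uptine",247,338,.1065);s("tip lowtine bottom",242,384,.0875)
s("horn-x out",274,287,.114);s("horn-x in",298,290,.114);s("horn+x in",345,355,.114)
s("cleat plate",0,0,.045)
s("lampcorner -x",392,262,.107);s("lampcorner +x",450,325,.107)
s("flange top",368,303,.108)
E
```

```text
tip [ 0.6418 -0.1005  0.097 ]
tip uptine [ 0.6414 -0.0999  0.1065]
tip lowtine bottom [ 0.6415 -0.1009  0.0875]
horn-x out [ 0.6352 -0.0877  0.114 ]
horn-x in [ 0.6394 -0.0827  0.114 ]
horn+x in [ 0.6647 -0.0841  0.114 ]
cleat plate [ 0.4492 -0.0655  0.045 ]
lampcorner -x [ 0.6393 -0.0519  0.107 ]
lampcorner +x [ 0.6658 -0.0507  0.107 ]
flange top [ 0.6488 -0.066   0.108 ]
```

```bash
python3 -m inch '{"dp":[[0,0.005,0.0037],[0,0.005,0.0037],[0,0.005,0.0037],[0,0.005,0],[0,0.005,0],[0,0.005,0],[0,0,0],[0,0,0],[0,0,0],[0,0,0]],"twist":[[0,0,0],[0,0,0],[0,0,0],[0,0,0],[0,0,0],[0,0,0],[0,0,0],[0,0,0],[0,0,0],[0,0,0]],"claw":[0.9,0.9,0.9,0.9,0.9,0.9,0.9,0.9,0.9,0.9]}'; python3 -m inch '{"dp":[[0,0.001,0],[0,0.001,0],[0,0.001,0],[0,0.001,0],[0,0.001,0],[0,0,0],[0,0,0],[0,0,0],[0,0,0],[0,0,0]],"twist":[[0,0,0],[0,0,0],[0,0,0],[0,0,0],[0,0,0],[0,0,0],[0,0,0],[0,0,0],[0,0,0],[0,0,0]],"claw":[0.9,0.9,0.9,0.9,0.9,0.9,0.9,0.9,0.9,0.9]}'
```

```text
time: 7.4
tcp_pos: [0.583, -0.0929, 0.0918]
orientation: [-3.142, -0.0, 3.083]
wrist_force: [-0.3, 0.2, -0.9]
finger_gap: 0.193
gripper_force: 45.0
time: 8.4
tcp_pos: [0.583, -0.0918, 0.0918]
orientation: [-3.142, -0.0, 3.083]
wrist_force: [0.4, -0.2, -0.8]
finger_gap: 0.193
gripper_force: 45.0
```

```bash
cat > ok.py <<'E'
import sys,numpy as np
from cell import monitor
f=monitor.get_obs()["wrist_force"]; i=int(sys.argv[1]); sys.exit(0 if abs(f[i])<float(sys.argv[2]) else 1)
E
Z='"twist":[[0,0,0],[0,0,0],[0,0,0],[0,0,0],[0,0,0],[0,0,0],[0,0,0],[0,0,0],[0,0,0],[0,0,0]],"claw":[0.9,0.9,0.9,0.9,0.9,0.9,0.9,0.9,0.9,0.9]}'
for k in 1 ; do python3 -m inch '{"dp":[[0,0.001,0],[0,0.001,0],[0,0.001,0],[0,0.001,0],[0,0.001,0],[0,0,0],[0,0,0],[0,0,0],[0,0,0],[0,0,0]],"twist":[[0,0,0],[0,0,0],[0,0,0],[0,0,0],[0,0,0],[0,0,0],[0,0,0],[0,0,0],[0,0,0],[0,0,0]],"claw":[0.9,0.9,0.9,0.9,0.9,0.9,0.9,0.9,0.9,0.9]}'; done; python3 ok.py 1 2.5 && python3 -m inch '{"dp":[[0,0.001,0],[0,0.001,0],[0,0.001,0],[0,0.001,0],[0,0.001,0],[0,0,0],[0,0,0],[0,0,0],[0,0,0],[0,0,0]],"twist":[[0,0,0],[0,0,0],[0,0,0],[0,0,0],[0,0,0],[0,0,0],[0,0,0],[0,0,0],[0,0,0],[0,0,0]],"claw":[0.9,0.9,0.9,0.9,0.9,0.9,0.9,0.9,0.9,0.9]}' && python3 ok.py 1 2.5 && python3 -m inch '{"dp":[[0,0.001,0],[0,0.001,0],[0,0.001,0],[0,0.001,0],[0,0.001,0],[0,0,0],[0,0,0],[0,0,0],[0,0,0],[0,0,0]],"twist":[[0,0,0],[0,0,0],[0,0,0],[0,0,0],[0,0,0],[0,0,0],[0,0,0],[0,0,0],[0,0,0],[0,0,0]],"claw":[0.9,0.9,0.9,0.9,0.9,0.9,0.9,0.9,0.9,0.9]}'
```

```text
time: 9.4
tcp_pos: [0.583, -0.0908, 0.0918]
orientation: [3.142, -0.0, 3.083]
wrist_force: [-0.2, 0.4, -1.3]
finger_gap: 0.189
gripper_force: 45.0
time: 10.4
tcp_pos: [0.583, -0.0898, 0.0919]
orientation: [-3.142, -0.0, 3.083]
wrist_force: [-0.0, -0.1, -0.7]
finger_gap: 0.19
gripper_force: 45.0
time: 11.4
tcp_pos: [0.583, -0.0888, 0.0918]
orientation: [-3.142, -0.0, 3.084]
wrist_force: [-0.3, 0.4, -0.8]
finger_gap: 0.187
gripper_force: 45.0
```

```bash
python3 -m inch '{"dp":[[0,0.001,0],[0,0.001,0],[0,0.001,0],[0,0.001,0],[0,0.001,0],[0,0,0],[0,0,0],[0,0,0],[0,0,0],[0,0,0]],"twist":[[0,0,0],[0,0,0],[0,0,0],[0,0,0],[0,0,0],[0,0,0],[0,0,0],[0,0,0],[0,0,0],[0,0,0]],"claw":[0.9,0.9,0.9,0.9,0.9,0.9,0.9,0.9,0.9,0.9]}'; python3 ok.py 1 2 && python3 -m inch '{"dp":[[0,0.001,0],[0,0.001,0],[0,0.001,0],[0,0.001,0],[0,0.001,0],[0,0,0],[0,0,0],[0,0,0],[0,0,0],[0,0,0]],"twist":[[0,0,0],[0,0,0],[0,0,0],[0,0,0],[0,0,0],[0,0,0],[0,0,0],[0,0,0],[0,0,0],[0,0,0]],"claw":[0.9,0.9,0.9,0.9,0.9,0.9,0.9,0.9,0.9,0.9]}' && python3 ok.py 1 2 && python3 -m inch '{"dp":[[0,0.001,0],[0,0.001,0],[0,0.001,0],[0,0.001,0],[0,0.001,0],[0,0,0],[0,0,0],[0,0,0],[0,0,0],[0,0,0]],"twist":[[0,0,0],[0,0,0],[0,0,0],[0,0,0],[0,0,0],[0,0,0],[0,0,0],[0,0,0],[0,0,0],[0,0,0]],"claw":[0.9,0.9,0.9,0.9,0.9,0.9,0.9,0.9,0.9,0.9]}'; python3 -c "
from cell import monitor;print(monitor.get_obs()['moment'])"
```

```text
time: 12.4
tcp_pos: [0.583, -0.0879, 0.0919]
orientation: [-3.141, 0.0, 3.083]
wrist_force: [0.1, -3.9, -1.5]
finger_gap: 0.19
gripper_force: 45.0
[-0.64286288  0.01100518 -0.17092375]
```

```bash
python3 -m inch '{"dp":[[0,-0.005,0],[-0.07,0.004,-0.004],[0,0,0],[0.0031,0.054,0],[0.0031,0.0543,0],[0,0,0],[0.02,-0.0012,0],[0.02,-0.0012,0],[0.02,-0.0012,0],[0,0,0]],"twist":[[0,0,0],[0,0,0],[0,0,0],[0,0,0],[0,0,0],[0,0,0],[0,0,0],[0,0,0],[0,0,0],[0,0,0]],"claw":[0.9,0.9,0.9,0.9,0.9,0.9,0.9,0.9,0.9,0.9]}'; python3 - <<'E'
from h import *
i,K,R,C=cam("scene");a=cv2.resize(i[255:310,330:405],None,fx=10,fy=10,interpolation=cv2.INTER_CUBIC);save(a,"pics/s4.png")
o=monitor.get_obs();print(o["tcp_pos"],o["wrist_force"])
E
```

```text
time: 13.4
tcp_pos: [0.5829, -0.0673, 0.091]
orientation: [-3.142, 0.0, 3.083]
wrist_force: [0.1, -0.6, -0.8]
finger_gap: 0.192
gripper_force: 45.0
[ 0.58246701 -0.06731013  0.09094682] [-0.02626608  0.46268328 -0.5938842 ]
```

View pics/s4.png

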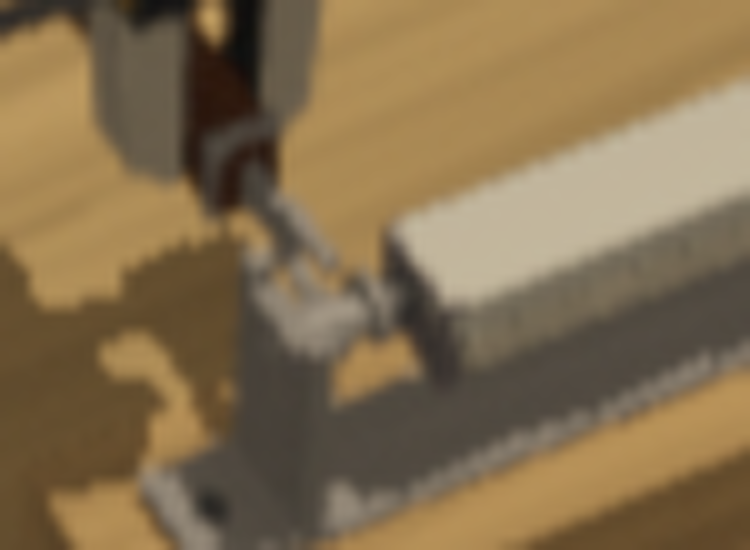

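The upper tine's tip is at crop (325,265), lined up with the groove at about (360,298). I'll insert gently.

```bash
python3 -m inch '{"dp":[[0.01,-0.0006,0],[0.01,-0.0006,0],[0.005,-0.0003,0],[0.005,-0.0003,0],[0.005,-0.0003,0],[0.005,-0.0003,0],[0.005,-0.0003,0],[0,0,0],[0,0,0],[0,0,0]],"twist":[[0,0,0],[0,0,0],[0,0,0],[0,0,0],[0,0,0],[0,0,0],[0,0,0],[0,0,0],[0,0,0],[0,0,0]],"claw":[0.9,0.9,0.9,0.9,0.9,0.9,0.9,0.9,0.9,0.9]}'; python3 ok.py 0 2 && python3 -m inch '{"dp":[[0.005,-0.0003,0],[0.005,-0.0003,0],[0.005,-0.0003,0],[0.005,-0.0003,0],[0.005,-0.0003,0],[0.005,-0.0003,0],[0.005,-0.0003,0],[0.005,-0.0003,0],[0,0,0],[0,0,0]],"twist":[[0,0,0],[0,0,0],[0,0,0],[0,0,0],[0,0,0],[0,0,0],[0,0,0],[0,0,0],[0,0,0],[0,0,0]],"claw":[0.9,0.9,0.9,0.9,0.9,0.9,0.9,0.9,0.9,0.9]}'
```

```text
time: 14.45
tcp_pos: [0.5912, -0.0676, 0.0911]
orientation: [3.142, -0.0, 3.083]
wrist_force: [0.4, 0.6, -1.1]
finger_gap: 0.188
gripper_force: 45.0
time: 15.45
tcp_pos: [0.5992, -0.0681, 0.091]
orientation: [-3.142, -0.0, 3.083]
wrist_force: [0.2, 0.2, -0.9]
finger_gap: 0.191
gripper_force: 45.0
```

```bash
python3 -m inch '{"dp":[[0.004,0.003,0],[0.004,0.003,0],[0.0002,0.003,0],[0.0002,0.003,0],[0.0002,0.003,0],[0.0002,0.003,0],[0.0002,0.003,0],[0.0002,0.003,0],[0,0,0],[0,0,0]],"twist":[[0,0,0],[0,0,0],[0,0,0],[0,0,0],[0,0,0],[0,0,0],[0,0,0],[0,0,0],[0,0,0],[0,0,0]],"claw":[0.9,0.9,0.9,0.9,0.9,0.9,0.9,0.9,0.9,0.9]}'; python3 -c "
from cell import monitor;print(monitor.get_obs()['wrist_force'])"; python3 ok.py 1 8 && python3 -m inch '{"dp":[[0,0.002,0],[0,0.002,0],[0,0.001,0],[0,0,0],[0,0,0],[0,0,0],[0,0,0],[0,0,0],[0,0,0],[0,0,0]],"twist":[[0,0,0],[0,0,0],[0,0,0],[0,0,0],[0,0,0],[0,0,0],[0,0,0],[0,0,0],[0,0,0],[0,0,0]],"claw":[0.9,0.9,0.9,0.9,0.9,0.9,0.9,0.9,0.9,0.9]}'
```

```text
time: 16.45
tcp_pos: [0.6011, -0.0633, 0.0911]
orientation: [-3.142, 0.0, 3.083]
wrist_force: [0.3, -4.5, -1.3]
finger_gap: 0.191
gripper_force: 45.0
[ 0.34443087 -4.49485318 -1.32925938]
time: 17.45
tcp_pos: [0.6011, -0.0623, 0.0911]
orientation: [-3.142, -0.0, 3.084]
wrist_force: [-0.1, -4.7, -2.3]
finger_gap: 0.191
gripper_force: 45.0
```

```bash
python3 -m inch '{"dp":[[0.0002,0.0025,0],[0.0002,0.0025,0],[0.0002,0.0025,0],[0,0,0],[0,0,0.005],[0,0,0.005],[0,0,0.005],[0,0,0.005],[0,0,0],[0,0,0]],"twist":[[0,0,0],[0,0,0],[0,0,0],[0,0,0],[0,0,0],[0,0,0],[0,0,0],[0,0,0],[0,0,0],[0,0,0]],"claw":[0.9,0.9,0.9,0.9,0.9,0.9,0.9,0.9,0.9,0.9]}'; python3 ok.py 2 5 && python3 ok.py 1 9 && python3 -m inch '{"dp":[[0,0,0.008],[0,0,0.008],[0,0,0.008],[0,0,0.008],[0,0,0.008],[0,0,0.008],[0,0,0.008],[0,0,0.008],[0,0,0],[0,0,0]],"twist":[[0,0,0],[0,0,0],[0,0,0],[0,0,0],[0,0,0],[0,0,0],[0,0,0],[0,0,0],[0,0,0],[0,0,0]],"claw":[0.9,0.9,0.9,0.9,0.9,0.9,0.9,0.9,0.9,0.9]}'
```

```text
time: 18.45
tcp_pos: [0.6012, -0.0608, 0.0951]
orientation: [-3.141, 0.0, 3.084]
wrist_force: [-0.5, -5.7, -2.3]
finger_gap: 0.188
gripper_force: 45.0
time: 19.45
tcp_pos: [0.6012, -0.0609, 0.1079]
orientation: [-3.141, 0.0, 3.083]
wrist_force: [0.1, -5.0, -1.6]
finger_gap: 0.19
gripper_force: 45.0
```

```bash
python3 -m inch '{"dp":[[0,0,0.01],[0,0,0.01],[-0.0004,-0.0075,0],[-0.0004,-0.0075,0],[-0.0004,-0.0075,0],[-0.0004,-0.0075,0],[-0.0004,-0.0075,0],[-0.0004,-0.0075,0],[-0.0004,-0.0075,0],[0,0,0]],"twist":[[0,0,0],[0,0,0],[0,0,0],[0,0,0],[0,0,0],[0,0,0],[0,0,0],[0,0,0],[0,0,0],[0,0,0]],"claw":[0.9,0.9,0.9,0.9,0.9,0.9,0.9,0.9,0.9,0.9]}'; python3 ok.py 2 5 && python3 ok.py 1 9 && python3 -m inch '{"dp":[[0,-0.005,0],[0,-0.005,0],[0,0,0],[0,0,0],[0,0,0],[0,0,0],[0,0,0],[0,0,0],[0,0,0],[0,0,0]],"twist":[[0,0,0],[0,0,0],[0,0,0],[0,0,0],[0,0,0],[0,0,0],[0,0,0],[0,0,0],[0,0,0],[0,0,0]],"claw":[0.9,0.9,0.9,0.9,0.9,0.9,0.9,0.9,0.9,0.9]}'; python3 -c "
from cell import monitor;print(monitor.get_obs()['wrist_force'])"
```

```text
time: 20.45
tcp_pos: [0.6006, -0.0714, 0.1118]
orientation: [3.141, -0.0, 3.083]
wrist_force: [-0.7, -3.6, -0.7]
finger_gap: 0.19
gripper_force: 45.0
time: 21.45
tcp_pos: [0.6006, -0.0733, 0.1118]
orientation: [-3.142, -0.0, 3.083]
wrist_force: [-0.3, -1.9, -1.5]
finger_gap: 0.192
gripper_force: 45.0
[-0.26533044 -1.89726722 -1.51672575]
```

```bash
python3 -m inch '{"dp":[[0,-0.0025,0],[0,-0.0025,0],[0,-0.0025,0],[0,0,0],[0,0,0],[0,0,0],[0,0,0],[0,0,0],[0,0,0],[0,0,0]],"twist":[[0,0,0],[0,0,0],[0,0,0],[0,0,0],[0,0,0],[0,0,0],[0,0,0],[0,0,0],[0,0,0],[0,0,0]],"claw":[0.9,0.9,0.9,0.9,0.9,0.9,0.9,0.9,0.9,0.9]}'; python3 - <<'E'
from h import *
i,K,R,C=cam("scene");a=cv2.resize(i[255:310,330:405],None,fx=10,fy=10,interpolation=cv2.INTER_CUBIC);save(a,"pics/s5.png")
print(monitor.get_obs()["wrist_force"])
E
```

```text
time: 22.45
tcp_pos: [0.6006, -0.0748, 0.1119]
orientation: [3.142, -0.0, 3.084]
wrist_force: [-0.3, 0.5, -3.1]
finger_gap: 0.192
gripper_force: 45.0
[-0.48216483  0.43865123 -0.54930075]
```

View pics/s5.png

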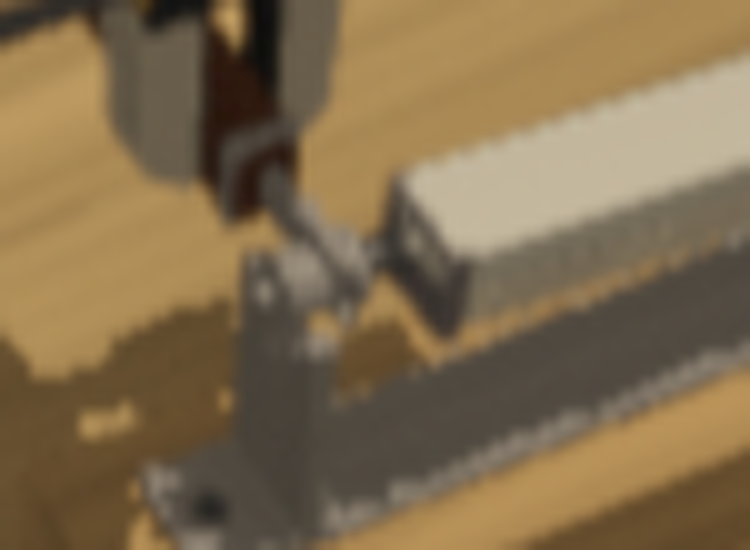

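The pin shoulder is now over the ear's dip, at crop (300,270), with the fork slack in the groove. I'll lower it to rest and withdraw.

```bash
python3 -m inch '{"dp":[[0,-0.002,-0.005],[0,0,-0.005],[0,0,-0.005],[0,0,-0.005],[0,0,0],[0,0,0],[0,0,0],[0,0,0],[0,0,0],[0,0,0]],"twist":[[0,0,0],[0,0,0],[0,0,0],[0,0,0],[0,0,0],[0,0,0],[0,0,0],[0,0,0],[0,0,0],[0,0,0]],"claw":[0.9,0.9,0.9,0.9,0.9,0.9,0.9,0.9,0.9,0.9]}'; python3 -c "
from cell import monitor;print(monitor.get_obs()['wrist_force'])"; python3 ok.py 1 1.5 && python3 -m inch '{"dp":[[-0.01,0.0006,0],[-0.015,0.0009,0],[-0.02,0.0012,0],[-0.02,0.0012,0],[-0.02,0.0012,0],[-0.02,0.0012,0],[-0.02,0.0012,0],[-0.05,0.0029,0],[-0.05,0.0029,0],[-0.1,0.0057,0]],"twist":[[0,0,0],[0,0,0],[0,0,0],[0,0,0],[0,0,0],[0,0,0],[0,0,0],[0,0,0],[0,0,0],[0,0,0]],"claw":[0.9,0.9,0.9,0.9,0.9,0.9,0.9,0.9,0.9,0.9]}'; python3 - <<'E'
from h import *
i,K,R,C=cam("scene");a=cv2.resize(i[235:320,320:440],None,fx=6,fy=6,interpolation=cv2.INTER_CUBIC);save(a,"pics/s6.png")
print(monitor.get_obs()["wrist_force"])
E
```

```text
time: 23.5
tcp_pos: [0.6006, -0.0752, 0.1079]
orientation: [-3.142, -0.0, 3.083]
wrist_force: [-0.6, 0.2, -1.4]
finger_gap: 0.188
gripper_force: 45.0
[-0.58435524  0.24241723 -1.43882525]
time: 24.5
tcp_pos: [0.5352, -0.0714, 0.1079]
orientation: [-3.142, 0.001, 3.084]
wrist_force: [0.6, 0.6, -0.3]
finger_gap: 0.192
gripper_force: 45.0
[ 1.79754507  0.2108161  -2.44510397]
```

View pics/s6.png

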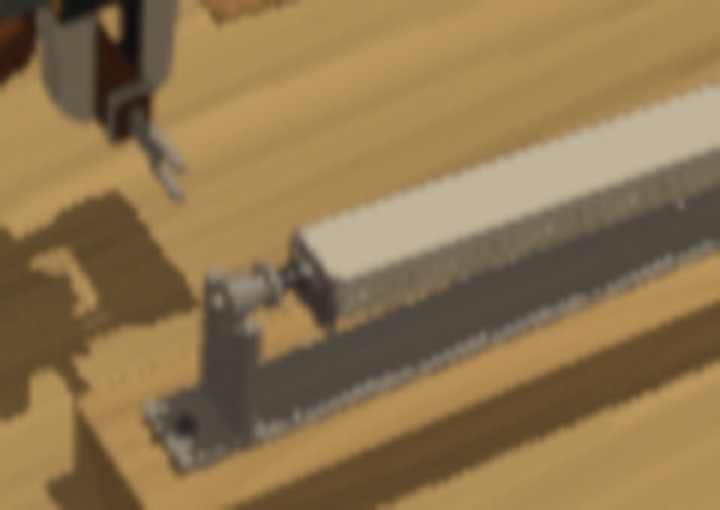

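The lamp's pin end rests in the dip, at crop (235,290), and the fork is clear. I'll lay the tool down where it came from.

```bash
python3 -m inch '{"dp":[[-0.085,-0.195,0],[-0.085,-0.195,0],[-0.085,-0.195,0],[-0.085,-0.195,0],[-0.085,-0.195,0],[0,0,-0.12],[0,0,-0.14],[0,0,-0.12],[0,0,-0.09],[0,0,-0.03]],"twist":[[0,0,0],[0,0,0],[0,0,0],[0,0,0],[0,0,0],[0,0,0],[0,0,0],[0,0,0],[0,0,0],[0,0,0]],"claw":[0.9,0.9,0.9,0.9,0.9,0.9,0.9,0.9,0.9,0.9]}'; python3 -m inch '{"dp":[[0,0,-0.0025],[0,0,-0.0025],[0,0,-0.0025],[0,0,-0.0025],[0,0,-0.0025],[0,0,-0.0025],[0,0,0],[0,0,0],[0,0,0],[0,0,0]],"twist":[[0,0,0],[0,0,0],[0,0,0],[0,0,0],[0,0,0],[0,0,0],[0,0,0],[0,0,0],[0,0,0],[0,0,0]],"claw":[0.9,0.9,0.9,0.9,0.9,0.9,0.9,0.9,0.9,0.9]}'
```

```text
time: 25.55
tcp_pos: [0.4497, -0.2658, 0.0064]
orientation: [3.14, -0.002, 3.083]
wrist_force: [-0.8, -1.0, -0.4]
finger_gap: 0.189
gripper_force: 45.0
time: 26.55
tcp_pos: [0.4506, -0.2664, 0.0048]
orientation: [3.142, -0.0, 3.083]
wrist_force: [-0.1, -0.4, -1.0]
finger_gap: 0.19
gripper_force: 45.0
```

```bash
python3 -m inch '{"dp":[[0,0,-0.004],[0,0,0],[0,0,0],[0,0,0],[0,0,0.03],[0,0,0.17],[0,0,0.2],[0,0,0.2],[0,0,0.2],[0,0,0.2]],"twist":[[0,0,0],[0,0,0],[0,0,0],[0,0,0],[0,0,0],[0,0,0],[0,0,0],[0,0,0],[0,0,0],[0,0,0]],"claw":[0.9,0.6,0.6,0.6,0.6,0.6,0.4,0.3,0.3,0.3]}' && python3 -m inch '{"dp":[[0.102,0.15,0.048],[0.102,0.15,0.048],[0.102,0.15,0.048],[0.102,0.15,0.048],[0.102,0.15,0.048],[0.102,0.15,0.048],[0.102,0.15,0.048],[0.102,0.15,0.048],[0.102,0.15,0.048],[0.102,0.15,0.048]],"twist":[[0,0,-0.045],[0,0,-0.045],[0,0,-0.045],[0,0,-0.045],[0,0,-0.045],[0,0,-0.045],[0,0,-0.045],[0,0,-0.045],[0,0,-0.045],[0,0,-0.045]],"claw":[0.3,0.3,0.3,0.3,0.3,0.3,0.3,0.3,0.3,0.3]}' && python3 - <<'E'
from h import *
i,K,R,C=cam("wrist");np.savez("w7.npz",i=i,K=K,R=R,C=C);save(i,"pics/w7.png")
o=monitor.get_obs();print(o["tcp_pos"],o["orientation"],o["q"].round(2))
m=((i.min(2)>150)).astype(np.uint8)
for c in cv2.findContours(m,cv2.RETR_EXTERNAL,cv2.CHAIN_APPROX_NONE)[0]:
    if cv2.contourArea(c)>800:
        b=cv2.boxPoints(cv2.minAreaRect(c));print(cv2.contourArea(c),b.round(),[ray(K,R,C,u,v,.115).round(4)[:2] for u,v in b])
E
```

```text
time: 27.55
tcp_pos: [0.4504, -0.2662, 0.2062]
orientation: [-3.141, 0.0, 3.083]
wrist_force: [0.2, -1.0, -0.2]
finger_gap: 0.678
gripper_force: 0.0
time: 28.55
tcp_pos: [0.6551, 0.035, 0.3008]
orientation: [3.142, 0.0, 1.664]
wrist_force: [-0.2, 0.2, 0.4]
finger_gap: 0.702
gripper_force: 0.0
[0.65729443 0.03906788 0.30205283] [ 3.13871554e+00 -1.32798133e-03  1.65426966e+00] [-0.01  0.49  1.24  0.    1.41 -0.1 ]
3221.0 [[301. 263.]
 [322. 120.]
 [348. 124.]
 [326. 267.]] [array([ 0.6414, -0.0129]), array([0.6501, 0.1299]), array([0.674 , 0.1288]), array([ 0.6681, -0.0146])]
```

```bash
python3 -m inch '{"dp":[[0.0125,0,-0.05],[0,0,-0.15],[0,0,-0.15],[0,0,-0.15],[0,0,-0.15],[0,0,-0.15],[0,0,-0.1],[0,0,-0.06],[0,0,-0.04],[0,0,-0.04]],"twist":[[0,0,-0.0223],[0,0,-0.0223],[0,0,0],[0,0,0],[0,0,0],[0,0,0],[0,0,0],[0,0,0],[0,0,0],[0,0,0]],"claw":[0.3,0.3,0.3,0.3,0.3,0.3,0.3,0.3,0.3,0.3]}' && python3 ok.py 2 4 && python3 -m inch '{"dp":[[0,0,0],[0,0,0],[0,0,0],[0,0,0],[0,0,0],[0,0,0],[0,0,0],[0,0,0],[0,0,0],[0,0,0]],"twist":[[0,0,0],[0,0,0],[0,0,0],[0,0,0],[0,0,0],[0,0,0],[0,0,0],[0,0,0],[0,0,0],[0,0,0]],"claw":[0.5,0.55,0.6,0.65,0.7,0.75,0.8,0.8,0.8,0.8]}' 15; python3 -c "
from cell import monitor;print(monitor.get_obs()['moment'])"
```

```text
time: 29.6
tcp_pos: [0.6576, 0.0336, 0.0924]
orientation: [3.14, -0.0, 1.53]
wrist_force: [0.0, -0.1, 0.0]
finger_gap: 0.698
gripper_force: 0.0
time: 30.6
tcp_pos: [0.6572, 0.0336, 0.0922]
orientation: [3.142, 0.0, 1.53]
wrist_force: [-1.3, 0.2, 3.4]
finger_gap: 0.3
gripper_force: 15.0
[-0.15607661  0.41937424  0.08093989]
```

```bash
python3 -m inch '{"dp":[[0,0,0.003],[0,0,0.003],[0,0,0.003],[0,0,0.003],[0,0,0.003],[0,0,0],[0,0,0],[0,0,0],[0,0,0],[0,0,0]],"twist":[[-0.0017,0.0001,0],[-0.0017,0.0001,0],[-0.0017,0.0001,0],[-0.0017,0.0001,0],[-0.0017,0.0001,0],[0,0,0],[0,0,0],[0,0,0],[0,0,0],[0,0,0]],"claw":[0.8,0.8,0.8,0.8,0.8,0.8,0.8,0.8,0.8,0.8]}'; python3 ok.py 2 8 && python3 -m inch '{"dp":[[-0.0007,-0.0125,0.0013],[-0.0007,-0.0125,0.0013],[-0.0007,-0.0125,0.0013],[-0.0007,-0.0125,0.0013],[0,0,0],[0,0,0],[0,0,0],[0,0,0],[0,0,0],[0,0,0]],"twist":[[0,0,0],[0,0,0],[0,0,0],[0,0,0],[0,0,0],[0,0,0],[0,0,0],[0,0,0],[0,0,0],[0,0,0]],"claw":[0.8,0.8,0.8,0.8,0.8,0.8,0.8,0.8,0.8,0.8]}'; python3 -c "
from cell import monitor;print(monitor.get_obs()['moment'])"
```

```text
time: 31.6
tcp_pos: [0.6571, 0.0335, 0.095]
orientation: [-3.141, 0.027, 1.53]
wrist_force: [-0.4, -2.3, -0.5]
finger_gap: 0.298
gripper_force: 15.0
time: 32.6
tcp_pos: [0.6566, 0.0236, 0.0961]
orientation: [-3.141, 0.027, 1.53]
wrist_force: [-0.6, -0.0, -2.3]
finger_gap: 0.296
gripper_force: 15.0
[-0.00623229  0.04303764  0.02390181]
```

```bash
python3 -m inch '{"dp":[[-0.0007,-0.0125,0.0013],[-0.0007,-0.0125,0.0013],[-0.0007,-0.0125,0.0013],[-0.0007,-0.0125,0.0013],[-0.0004,-0.007,0.0007],[0,0,0],[0,0,0],[0,0,0],[0,0,0],[0,0,0]],"twist":[[0,0,0],[0,0,0],[0,0,0],[0,0,0],[0,0,0],[0,0,0],[0,0,0],[0,0,0],[0,0,0],[0,0,0]],"claw":[0.8,0.8,0.8,0.8,0.8,0.8,0.8,0.8,0.8,0.8]}'; python3 ok.py 1 3 && python3 -m inch '{"dp":[[0,0,0.01],[0,0,0.01],[0,0,0.01],[0,0,0],[0,0,0],[0,0,0],[0,0,0],[0,0,0],[0,0,0],[0,0,0]],"twist":[[0,0,0],[0,0,0],[0,0,0],[0,0,0],[0,0,0],[0,0,0],[0,0,0],[0,0,0],[0,0,0],[0,0,0]],"claw":[0.8,0.8,0.8,0.8,0.8,0.8,0.8,0.8,0.8,0.8]}'; python3 -c "
from cell import monitor;print(monitor.get_obs()['moment'])"
```

```text
time: 33.6
tcp_pos: [0.6559, 0.0123, 0.0973]
orientation: [-3.141, 0.027, 1.53]
wrist_force: [0.9, 0.1, -1.5]
finger_gap: 0.3
gripper_force: 15.0
time: 34.6
tcp_pos: [0.656, 0.0122, 0.1033]
orientation: [-3.141, 0.027, 1.53]
wrist_force: [0.0, -0.7, -1.1]
finger_gap: 0.299
gripper_force: 15.0
[-0.0420075   0.02214206  0.0110957 ]
```

```bash
python3 -m inch '{"dp":[[0,0,0.15],[0,0,0.2],[-0.155,0.114,0],[-0.155,0.114,0],[-0.155,0.114,0],[-0.155,0.114,0],[-0.155,0.114,0],[-0.155,0.114,0],[-0.155,0.114,0],[-0.155,0.114,0]],"twist":[[0,0,0],[0,0,0],[0.004,-0.0002,-0.0033],[0.004,-0.0002,-0.0033],[0.004,-0.0002,-0.0033],[0.004,-0.0002,-0.0033],[0.004,-0.0002,-0.0033],[0.004,-0.0002,-0.0033],[0.004,-0.0002,-0.0033],[0.004,-0.0002,-0.0033]],"claw":[0.8,0.8,0.8,0.8,0.8,0.8,0.8,0.8,0.8,0.8]}' && python3 -m inch '{"dp":[[0,0,-0.1],[0,0,-0.1],[0,0,-0.1],[0,0,-0.1],[0,0,0],[0,0,0],[0,0,0],[0,0,0],[0,0,0],[0,0,0]],"twist":[[0,0,0],[0,0,0],[0,0,0],[0,0,0],[0,0,0],[0,0,0],[0,0,0],[0,0,0],[0,0,0],[0,0,0]],"claw":[0.8,0.8,0.8,0.8,0.8,0.8,0.8,0.8,0.8,0.8]}' && python3 - <<'E'
from h import *
for n in("wrist","top","scene"):
    i,K,R,C=cam(n);np.savez(f"{n}8.npz",i=i,K=K,R=R,C=C)
    hsv=cv2.cvtColor(i,cv2.COLOR_RGB2HSV)
    if n=="wrist":m=((hsv[...,0]<13)&(hsv[...,1]>110)&(i[...,0]>80)).astype(np.uint8)
    else: m=((i.min(2)>140)&(hsv[...,1]<70)).astype(np.uint8)
    z={"wrist":.004,"top":.1,"scene":.1}[n]
    if n!="wrist":
        u,v=proj(K,R,C,[.408,.195,.09]);k=np.zeros_like(m);k[int(v)-60:int(v)+60,int(u)-90:int(u)+90]=1;m*=k
    else: m=cv2.morphologyEx(m,cv2.MORPH_OPEN,np.ones((5,5)))
    for c in sorted(cv2.findContours(m,cv2.RETR_EXTERNAL,cv2.CHAIN_APPROX_NONE)[0],key=cv2.contourArea)[-3:]:
        if cv2.contourArea(c)<150: continue
        b=cv2.boxPoints(cv2.minAreaRect(c));print(n,cv2.contourArea(c),b.round(1).tolist(),[ray(K,R,C,u,v,z).round(4)[:2].tolist() for u,v in b])
o=monitor.get_obs();print(o["time"],o["tcp_pos"],o["orientation"],o["moment"])
E
```

```text
time: 35.6
tcp_pos: [0.4067, 0.1953, 0.1735]
orientation: [-3.138, -0.075, 1.446]
wrist_force: [0.6, 1.5, -0.8]
finger_gap: 0.299
gripper_force: 15.0
time: 36.6
tcp_pos: [0.4081, 0.1947, 0.0937]
orientation: [-3.138, -0.074, 1.447]
wrist_force: [-0.6, 0.2, -1.2]
finger_gap: 0.299
gripper_force: 15.0
36.75 [0.4079796  0.1945978  0.09336399] [-3.13796771 -0.0738812   1.44658763] [-0.13456289  0.08895444  0.00875829]
```

```bash
python3 - <<'E'
from h import *
d=np.load("scene0.npz");K,R,C=[d[k] for k in"KRC"]
P=[ray(K,R,C,u,v,.004)[:2] for u,v in((341,210),(446,187),(457,205),(358,233))];print(np.round(P,4).tolist(),np.mean(P,0).round(4))
d=np.load("wrist8.npz");i,K,R,C=[d[k] for k in"iKRC"]
print([proj(K,R,C,p).round().tolist() for p in((.475,.34,.004),(.371,.353,.004),(.408,.195,.115),(.42,.29,.115))])
g=cv2.cvtColor(i,cv2.COLOR_RGB2HSV)
for v in(60,110,150): print(v,[(i[v,u].tolist()) for u in range(140,520,25)])
for n in("top","scene"):
    d=np.load(n+"8.npz");i,K,R,C=[d[k] for k in"iKRC"]
    for y in (.13,.15,.25,.27):
        u,v=proj(K,R,C,[.408+(y-.195)*.125,y,.114]).round().astype(int);print(n,u,v,i[v,u].tolist())
E
```

```text
[[0.3331, 0.0667], [0.4031, 0.366], [0.4762, 0.3454], [0.4289, 0.0592]] [0.4103 0.2093]
[[391.0, 33.0], [233.0, 33.0], [316.0, 314.0], [316.0, 85.0]]
60 [[139, 104, 56], [154, 115, 63], [146, 109, 59], [155, 115, 63], [157, 105, 53], [140, 94, 47], [121, 81, 39], [101, 89, 74], [152, 101, 50], [129, 86, 43], [121, 81, 40], [153, 114, 62], [155, 115, 62], [148, 111, 61], [154, 114, 63], [136, 101, 55]]
110 [[149, 111, 61], [160, 120, 65], [148, 111, 59], [159, 119, 65], [122, 86, 46], [147, 99, 50], [181, 189, 159], [181, 189, 160], [181, 189, 161], [129, 87, 43], [145, 97, 49], [153, 115, 63], [160, 120, 64], [146, 108, 59], [154, 115, 62], [134, 101, 54]]
150 [[155, 115, 63], [161, 120, 65], [152, 114, 61], [158, 118, 64], [142, 105, 57], [145, 98, 50], [182, 189, 156], [182, 190, 159], [182, 190, 159], [110, 73, 36], [117, 78, 38], [153, 115, 62], [163, 122, 66], [143, 107, 58], [153, 115, 62], [135, 101, 54]]
top 222 275 [116, 107, 93]
top 214 274 [35, 37, 37]
top 172 268 [57, 60, 59]
top 163 267 [59, 64, 62]
scene 377 185 [108, 100, 83]
scene 384 183 [108, 99, 82]
scene 419 173 [85, 77, 60]
scene 426 171 [95, 86, 68]
```

```bash
python3 - <<'E'
from h import *
d=np.load("wrist8.npz");i,K,R,C=[d[k] for k in"iKRC"]
f=cv2.blur(i,(3,3)).astype(float);q=f[...,1]/f[...,0]
lamp=(f[...,1]>150)&(q>1); mat=(q<.71)&(f[...,0]>80)
for v in(45,60,90,120,150,180,210):
    a=np.where(mat[v,180:460])[0]+180; l=np.where(lamp[v,180:460])[0]+180
    print(v,a.min(),a.max(),ray(K,R,C,a.min(),v,.004)[:2].round(4),ray(K,R,C,a.max()+1,v,.004)[:2].round(4),"lamp",(ray(K,R,C,l.min(),v,.118)[:2].round(4),ray(K,R,C,l.max()+1,v,.118)[:2].round(4)) if len(l) else "")
for u in(270,290,345,360):
    a=np.where(mat[:150,u])[0];print(u,a.min(),ray(K,R,C,u,a.min(),.004)[:2].round(4))
a=np.where(lamp[:,315])[0];print("lamp end",a.min(),ray(K,R,C,315,a.min(),.115)[:2].round(4))
d=np.load("top0.npz");i,K,R,C=[d[k] for k in"iKRC"]
f=cv2.blur(i,(3,3)).astype(float);m=((f[...,1]/f[...,0]<.765)).astype(np.uint8);k=np.zeros_like(m);k[240:325,125:280]=1;m=cv2.morphologyEx(m*k,cv2.MORPH_OPEN,np.ones((5,5)))
c=max(cv2.findContours(m,cv2.RETR_EXTERNAL,cv2.CHAIN_APPROX_NONE)[0],key=cv2.contourArea);b=cv2.boxPoints(cv2.minAreaRect(c))
P=np.array([ray(K,R,C,u,v,.004)[:2] for u,v in b]);print(P.round(4).tolist(),P.mean(0).round(4))
E
```

```text
45 239 401 [0.3736 0.3452] [0.4819 0.3316] lamp 
60 239 399 [0.372  0.3361] [0.4799 0.3226] lamp 
90 240 398 [0.3695 0.3173] [0.4777 0.3037] lamp (array([0.4097, 0.289 ]), array([0.4327, 0.2861]))
120 241 396 [0.3669 0.2978] [0.4748 0.2844] lamp (array([0.4078, 0.2781]), array([0.4315, 0.2751]))
150 241 394 [0.3635 0.2778] [0.4719 0.2643] lamp (array([0.4066, 0.2668]), array([0.4303, 0.2638]))
180 242 392 [0.3607 0.2571] [0.4688 0.2436] lamp (array([0.4049, 0.2551]), array([0.4287, 0.2521]))
210 242 390 [0.357  0.2356] [0.4655 0.2222] lamp (array([0.4036, 0.243 ]), array([0.427 , 0.2401]))
270 30 [0.3956 0.3517]
290 30 [0.4088 0.35  ]
345 32 [0.4449 0.3443]
360 32 [0.4548 0.343 ]
lamp end 90 [0.4193 0.2884]
[[0.3704, 0.3563], [0.4818, 0.3481], [0.437, 0.044], [0.3273, 0.0574]] [0.4041 0.2015]
```

```bash
python3 -m inch '{"dp":[[-0.015,0.02,-0.05],[0,0,-0.08],[0,0,-0.08],[0,0,-0.08],[0,0,-0.04],[0,0,-0.03],[0,0,-0.02],[0,0,-0.01],[0,0,-0.005],[0,0,0]],"twist":[[0,0,-0.0064],[0,0,0],[0,0,0],[0,0,0],[0,0,0],[0,0,0],[0,0,0],[0,0,0],[0,0,0],[0,0,0]],"claw":[0.8,0.8,0.8,0.8,0.8,0.8,0.8,0.8,0.8,0.8]}'; python3 ok.py 2 5 && python3 -m inch '{"dp":[[0,0,-0.003],[0,0,-0.003],[0,0,-0.003],[0,0,-0.003],[0,0,-0.003],[0,0,0],[0,0,0],[0,0,0],[0,0,0],[0,0,0]],"twist":[[0,0,0],[0,0,0],[0,0,0],[0,0,0],[0,0,0],[0,0,0],[0,0,0],[0,0,0],[0,0,0],[0,0,0]],"claw":[0.8,0.8,0.8,0.8,0.8,0.8,0.8,0.8,0.8,0.8]}';python3 -c "
from cell import monitor;o=monitor.get_obs();print(o['wrist_force'],o['moment'])"
```

```text
time: 37.75
tcp_pos: [0.4051, 0.1986, 0.0145]
orientation: [-3.138, -0.074, 1.426]
wrist_force: [-1.0, 0.4, -0.9]
finger_gap: 0.3
gripper_force: 15.0
time: 38.75
tcp_pos: [0.405, 0.1986, 0.0113]
orientation: [-3.138, -0.074, 1.427]
wrist_force: [0.0, 0.5, -1.4]
finger_gap: 0.298
gripper_force: 15.0
[ 0.03903939  0.48235565 -1.44508425] [-0.14065446  0.1179036  -0.00062393]
```

```bash
python3 -m inch '{"dp":[[0,0,-0.002],[0,0,-0.002],[0,0,-0.002],[0,0,0],[0,0,0],[0,0,0],[0,0,0],[0,0,0],[0,0,0],[0,0,0]],"twist":[[0,0,0],[0,0,0],[0,0,0],[0,0,0],[0,0,0],[0,0,0],[0,0,0],[0,0,0],[0,0,0],[0,0,0]],"claw":[0.8,0.8,0.8,0.8,0.8,0.8,0.8,0.8,0.8,0.8]}';python3 -c "
from cell import monitor;o=monitor.get_obs();print(o['wrist_force'],o['moment'],o['wrist_force'][2]<0.3);exit(not o['wrist_force'][2]<0.3)" && python3 -m inch '{"dp":[[0,0,-0.002],[0,0,-0.002],[0,0,-0.002],[0,0,0],[0,0,0],[0,0,0],[0,0,0],[0,0,0],[0,0,0],[0,0,0]],"twist":[[0,0,0],[0,0,0],[0,0,0],[0,0,0],[0,0,0],[0,0,0],[0,0,0],[0,0,0],[0,0,0],[0,0,0]],"claw":[0.8,0.8,0.8,0.8,0.8,0.8,0.8,0.8,0.8,0.8]}';python3 -c "
from cell import monitor;o=monitor.get_obs();print(o['wrist_force'],o['moment'])"
```

```text
time: 39.75
tcp_pos: [0.4049, 0.1986, 0.0101]
orientation: [-3.138, -0.074, 1.426]
wrist_force: [-0.2, 0.4, -0.8]
finger_gap: 0.302
gripper_force: 15.0
[-0.2304733   0.38483633 -0.76259333] [-0.07573331  0.06542599 -0.03425633] True
time: 40.75
tcp_pos: [0.405, 0.1986, 0.0092]
orientation: [-3.138, -0.074, 1.426]
wrist_force: [-3.3, -0.9, 7.9]
finger_gap: 0.304
gripper_force: 15.0
[-3.32468912 -0.86598821  7.8910957 ] [-0.27825004  0.45720044  0.03304535]
```

```bash
python3 -m inch '{"dp":[[0,0,0.002],[0,0,0],[0,0,0],[0,0,0],[0,0,0],[0,0,0],[0,0,0],[0,0,0],[0,0,0],[0,0,0]],"twist":[[0,0,0],[0,0,0],[0,0,0],[0,0,0],[0,0,0],[0,0,0],[0,0,0],[0,0,0],[0,0,0],[0,0,0]],"claw":[0.8,0.69,0.68,0.67,0.65,0.62,0.6,0.58,0.55,0.55]}' && python3 -m inch '{"dp":[[0,0,0.02],[0,0,0.05],[0,0,0.1],[0,0,0.15],[0,0,0.2],[0,0,0.2],[0,0,0.2],[0,0,0],[0,0,0],[0,0,0]],"twist":[[0,0,0],[0,0,0],[0,0,0],[0,0,0],[0,0,0],[0,0,0],[0,0,0],[0,0,0],[0,0,0],[0,0,0]],"claw":[0.55,0.55,0.55,0.55,0.55,0.55,0.55,0.55,0.55,0.55]}' && python3 - <<'E'
from h import *
i,K,R,C=cam("wrist");np.savez("w9.npz",i=i,K=K,R=R,C=C)
f=cv2.blur(i,(3,3)).astype(float);q=f[...,1]/f[...,0]
lamp=(f[...,1]>140)&(q>1); mat=(q<.71)&(f[...,0]>80)
r=np.where(lamp[:,200:440].sum(1)>6)[0];print("lamp rows",r.min(),r.max())
for v in range(40,330,35):
    a=np.where(mat[v,150:490])[0]+150; l=np.where(lamp[v,150:490])[0]+150
    if len(a): print(v,ray(K,R,C,a.min(),v,.004)[:2].round(4),ray(K,R,C,a.max()+1,v,.004)[:2].round(4),"lamp",(ray(K,R,C,l.min(),v,.032)[:2].round(4),ray(K,R,C,l.max()+1,v,.032)[:2].round(4)) if len(l) else "")
u=int(np.median(np.where(lamp[r.min()+5])[0]));print("lamp end",ray(K,R,C,u,r.min(),.032)[:2].round(4))
for u in(270,360):
    a=np.where(mat[:,u])[0];print("mat end",u,a.min(),ray(K,R,C,u,a.min(),.004)[:2].round(4))
# fork + bystander check via top
i,K,R,C=cam("top");t0=np.load("top0.npz")["i"];dd=np.abs(i.astype(int)-t0).max(2)>40
save(i,"pics/t9.png")
for n,(u,v,w) in dict(kettle=(215,137,25),teapot=(359,145,22),tumb_a=(452,172,14),tumb_b=(418,193,13),toggle=(204,180,7),fork=(387,272,25)).items():print(n,dd[v-w:v+w,u-w:u+w].mean().round(3))
o=monitor.get_obs();print(o["time"],o["tcp_pos"])
E
```

```text
time: 41.75
tcp_pos: [0.4049, 0.1986, 0.0093]
orientation: [-3.138, -0.074, 1.426]
wrist_force: [0.6, -0.1, 0.0]
finger_gap: 0.45
gripper_force: 0.0
time: 42.75
tcp_pos: [0.4043, 0.1984, 0.1926]
orientation: [-3.137, -0.073, 1.426]
wrist_force: [0.7, -0.1, 0.2]
finger_gap: 0.453
gripper_force: 0.0
lamp rows 134 208
75 [0.3748 0.3542] [0.4816 0.3385] lamp 
110 [0.3703 0.3234] [0.4782 0.3076] lamp 
145 [0.3657 0.2913] [0.4738 0.2756] lamp (array([0.407 , 0.2836]), array([0.431 , 0.2801]))
180 [0.3608 0.258 ] [0.4691 0.2424] lamp (array([0.4032, 0.2528]), array([0.425 , 0.2497]))
215 [0.3558 0.2234] [0.4643 0.2077] lamp 
250 [0.3505 0.1873] [0.4582 0.1718] lamp 
285 [0.3534 0.1484] [0.4403 0.136 ] lamp 
320 [0.3607 0.1073] [0.4142 0.0997] lamp 
lamp end [0.4199 0.2913]
mat end 270 75 [0.3804 0.3533]
mat end 360 74 [0.4641 0.342 ]
kettle 0.0
teapot 0.0
tumb_a 0.0
tumb_b 0.0
toggle 0.0
fork 0.049
42.85 [0.40435025 0.19838899 0.19225337]
```

```bash
python3 -c "
from cell import ticket;print(ticket.sign_off())"
```

```text
the job is handed in; nothing more can be done
None
```

The lamp is down and set upright and lengthways in the middle of the cork mat, within about 1 mm by the wrist camera; the fork is back on the shelf, the switch, kettle, teapot and tumblers show no change, and the job was handed in at about 43 s.

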